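# Prop the spring-lid bin open and take out the dropper bottle

## Task

The grey bin's see-through lid is pulled shut by a spring. Take the wide jar with the dark screw cap from the front right of the worktop (not the one at the back), press the steel paddle at the end of the lid's hinge rod down with it and leave the jar standing upright in the pocket under the paddle, so that it keeps the lid propped open. Then lift the small dropper bottle out of the bin and stand it upright in the shallow steel tray, leaving the lid propped.

Things in the scene. Friction and masses are not known exactly. Their poses are not given: they have to be found in the camera images.
- pocket (a point): Where the prop stands: middle of the pocket floor, 4 mm above the worktop, on the grey bin's unit. +x to the back (hinge side), +y to the bin. Cheeks 40 mm high at y = +-46, wall 55 mm high at x = +47 mm. Above it a steel paddle 50 mm wide, 60 long, slants up and back from the hinge rod (x = -54, z = 93) to x = -12, z = 135 mm. A jar lowered here turns it down (about 10 N); it may then push the jar to that wall.
- lid (a joint): Hinge of the bin's see-through lid, rad: 0 shut, grows as it swings up and back, at most 2.3; propped by the jar 1.8 to 2.1. A spring always pulls it shut (0.06 N m shut, 0.15 at 1.8 rad). The bin: 124 x 170 mm, 5 mm walls 90 mm high, centre at x = -118, y = +150 mm from pocket along its axes. The open lid stands 128 mm above the bin's back edge, leaning back, and ends 63 mm from the pocket's middle in y.
- jar_mid (a point): Centre (half-way up) of the prop: the wide round jar with a dark screw cap, standing loose among a soap bottle and a conical flask, which may have swapped places with it. 70 mm in diameter, 123 mm high, 0.24 to 0.48 kg; z up its axis. Body 70 mm wide up to 97 mm above its underside, then the cap, 46 mm wide, 97 to 123 mm (36 to 62 mm above this point).
- drops_mid (a point): Centre (half-way up) of the small white dropper bottle with a tall black cap, standing loose on the bin's floor (5 mm above the worktop) under the lid; z up its axis. 32 mm in diameter, 76 mm high; body 32 mm wide up to 51 mm above its underside, cap 20 mm wide above that (13 to 38 mm above this point). A marker pen, 13 mm high, lies along the bin's front wall.
- tray: Shallow rectangular steel tray, empty, fixed to the worktop: 130 mm (its x) by 110 mm (its y), walls 3 mm thick and 13 mm high, floor 3 mm thick. Origin: centre of its underside, z up.
There are look-alikes about, which are no part of the job. What is shaped like the part that bears jar_mid but orange is not meant.

How it is judged:
By the outcome, as a careful person would: the job done as asked, in the order asked, and still so for the second after the job is handed in, with the robot touching nothing.
It also fails if it takes over 64 s, if anything falls off the work surface, if the arm or the gripper's body presses on something with over 40 N, if the wrist force passes 120 N, or if a joint passes its speed limit or range.

## Robot

A 6-joint arm with a two-finger parallel gripper is mounted at the origin on a cart in front of the work surface, level with it; the furniture and walls round the work are solid. World frame = base frame: x ahead of the robot, y to its left, z up, the work surface at z = 0. Lengths are in m, angles in rad, forces in N, time in s.
With the tool pointing down it reaches from about 0.25 to 0.775 m from the base axis. Payload 4 kg.
Tool frame: the origin (TCP) lies at the very end of the fingers, on their centre line; the grasp point (between the pads) lies 19 mm behind it (robot.hold_point_z is the distance from the TCP to the grasp point, in m); z points along the fingers, y is the line along which they close (so a half turn about z gives the same grasp; the last joint's range is limited). The gripper opens to 94 mm and grips with 3 to 60 N. Pads are 16 mm wide; open, the fingers measure 119 mm over their backs; the gripper's body (75 mm by 177 mm) begins 78 mm behind the grasp point.
Start: joints at [-1.447, 0.087, 1.371, -0, 1.684, -0.103], TCP at [0.124, -0.536, 0.206] pointing down, gripper open.
Joint ranges: [-3.1, 3.1], [-0.76, 2.03], [0.27, 2.55], [-1.08, 4.22], [0.17, 2.65], [-2.57, 2.57]. Speed limits (rad/s): [2.79, 2.79, 3.14, 3.14, 3.14, 3.14].

## Interface

Orientations are given as [roll, pitch, yaw] about the fixed x, y, z axes, in that order (R = Rz(yaw) Ry(pitch) Rx(roll)).
In Python, from bench import robot gives the robot as it stands.
- The arm moves only by the tool carry_out, never from a script. Its argument "steps" is a list of rows, each a list of 3 entries, a list of its own where there are three numbers: the shift along the tool's x, y, z in m, then the turn about the tool's z in units of 10 degrees (1.0 is 10 degrees), then the closure, from -1 (fully open) to 1 (shut). In form: [[[tx, ty, tz], roll, jaw], ...]. A call has 1 to 10 rows; each row is the pose to reach, as a shift and turn from the pose commanded when the call began, along the tool's axes at that moment; what a row does not reach only later rows make up. A row lasts 1/8 s, in which the tool goes at most 62.5 mm and 10.7 degrees, less where a joint would pass 70% of its speed; a pose out of reach is approached as far as the arm can. A call with a gripper value outside its range is refused whole. The fingers move at their own pace and stop on an object; the grip force is fixed at half the most. Time passes only in rows, so rows that repeat a pose let the fingers close. It gives the time, the measured TCP pose, the force, the opening and the grip force at its end, in the units of the state.
- robot.get_obs(): the state, without advancing time (a new reading comes with each control period).
- robot.snapshot(name): name is "side" or "top" or "wrist"; returns a dict with "image" (420x560x3 uint8, red, green, blue), "z_map" (420x560 float32, m along the optical axis (not along the pixel's ray), 0 where there is no reading), "mtx" (3x3 intrinsics, pixels), "R" (3x3) and "t" (3): a world point X has camera coordinates R X + t. Camera axes: x right, y down, z forward; pixel columns grow to the right and rows downward; lengths in m; the calibration is good to about 2 mm. The wrist camera is an equidistant fisheye: a pixel r from the principal point sees the ray r / f radians off the axis. A picture is of the moment at which its call begins.
- robot.close_job(): hands the job in; it is judged then, once.
The state is a dict: "time": time; "joint_positions": joint angles; "qvel": joint speeds; "joint_torque": joint torques, N m; "tool_pos": TCP position; "ee_rot": TCP orientation; "wrist_force": force on the tool from outside, world axes, zero at the start; "wrist_torque": the same for the moment, N m; "width": finger opening in m; "finger_force": force on a finger pad.
Only numpy, scipy, OpenCV 4.12 (cv2) and the standard library are available. Lean on these libraries where they do the work, as an engineer would, in place of code of your own. Each camera call takes 0.05 s, during which the arm holds its last target. There are 200 camera calls.

## Working session

There is one attempt and no reset: what is moved stays moved. The work goes in short steps, Python scripts to look and compute and a tool call to move; the robot and the scene stay as the last step left them, time stands still between calls to the robot, and variables do not carry over. Pictures are saved under pics/ and viewed, at most 10 in all, crops included, and the job is handed in when it is done.

Besides the shell and the picture viewer there is one more tool, called after "Request:" in YAML: its name, and indented under it one key for each argument. carry_out: Moves the arm, as the interface text tells. Its arguments: {"type":"object","properties":{"steps":{"type":"array","items":{"type":"array"}}},"required":["steps"]}

```bash
mkdir -p pics
cat > h.py <<'E'
import numpy as np, cv2
from bench import robot
def pts(s):
    K=s["mtx"];z=s["z_map"];h,w=z.shape
    u,v=np.meshgrid(np.arange(w),np.arange(h))
    c=np.stack([(u-K[0,2])/K[0,0]*z,(v-K[1,2])/K[1,1]*z,z],-1)
    return (c-s["t"])@s["R"]   # world points (pinhole)
def save(n,im): cv2.imwrite(f"pics/{n}.png",cv2.cvtColor(im,cv2.COLOR_RGB2BGR))
E
python3 - <<'E'
from h import *
for n in("top","side"):
    s=robot.snapshot(n); np.savez(n,**s); save(n,s["image"])
    print(n,s["mtx"].round(1).tolist(),(-s["R"].T@s["t"]).round(3),s["R"].round(2).tolist())
print(robot.get_obs())
E
```

```text
top [[443.5, 0.0, 279.4], [0.0, 443.5, 217.7], [0.0, 0.0, 1.0]] [ 0.428 -0.021  1.423] [[-0.0, -1.0, 0.01], [-0.99, 0.0, -0.13], [0.13, -0.01, -0.99]]
side [[399.5, 0.0, 276.4], [0.0, 399.5, 210.6], [0.0, 0.0, 1.0]] [0.609 0.837 0.704] [[-1.0, 0.01, -0.02], [0.02, 0.58, -0.81], [0.01, -0.81, -0.58]]
{'time': 0.1, 'joint_positions': array([-1.44708829e+00,  8.78858639e-02,  1.37212536e+00, -4.59196653e-06,
        1.68360988e+00, -1.03073503e-01]), 'qvel': array([ 0.00033407,  0.00107495, -0.00363728, -0.00018924,  0.00035229,
       -0.00110689]), 'joint_torque': array([ 2.64526447e-03, -3.41252303e+01, -3.03301263e+01,  7.19564455e-02,
        3.04519082e-02, -9.68078984e-05]), 'tool_pos': array([ 0.1236084 , -0.53540726,  0.20440735]), 'ee_rot': array([-3.13957450e+00, -2.04169833e-04,  2.26780822e-01]), 'wrist_force': array([ 0.60166766, -0.38462021, -0.097097  ]), 'wrist_torque': array([0.03216108, 0.04571665, 0.04258808]), 'finger_force': 0.0, 'width': 0.09425812655271529}
```

View pics/top.png

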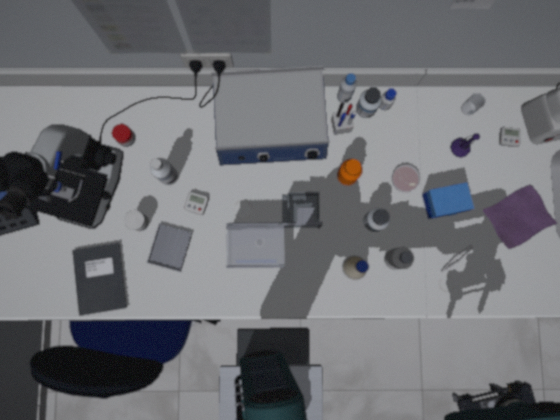

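View pics/side.png

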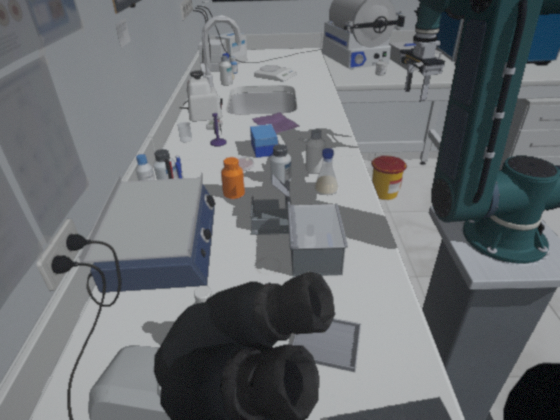

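The jar could be any of these, in top-view pixels:
- White body with dark cap at (378,218)
- Grey bottle at (400,258)
- Flask with blue stopper at (355,267)
- Orange jar at (350,170)
- Back jar at (370,100)

The bin is at (256,245), the pocket at (303,210) and the tray at (170,246). I'll check the choice in a close crop.

Run:
```python
from h import *
T=np.load("top.npz");S=np.load("side.npz")
a=cv2.resize(T["image"][180:290,220:430],None,fx=3.7,fy=3.7,interpolation=2)[:290]
a=cv2.resize(T["image"][180:290,220:430],(560,293),interpolation=2)
b=cv2.resize(S["image"][130:285,210:360],(560,300*560//560+0),interpolation=2) if 0 else cv2.resize(S["image"][135:285,215:365],(300,300),interpolation=2)
im=np.zeros((600,780,3),np.uint8);im[:293,:560]=a;im[300:600,:300]=b
c=cv2.resize(S["image"][110:210,215:355],(420,300),interpolation=2);im[300:600,320:740]=c
save("crop",np.clip(im*1.6,0,255).astype(np.uint8))
P=pts(T);z=P[...,2]
for n,(r0,r1,c0,c1) in dict(white=(200,238,360,396),grey=(242,275,384,418),flask=(250,285,340,372),orange=(152,190,332,366)).items():
    q=P[r0:r1,c0:c1].reshape(-1,3);q=q[(q[:,2]>.02)&(q[:,2]<.3)]
    m=q[:,2].max();t=q[q[:,2]>m-.012];print(n,m.round(3),t.mean(0).round(3),np.ptp(t,axis=0).round(3))
# tray, bin
for (r,c) in [(246,170),(246,256),(210,303),(300,250)]: print(r,c,P[r,c].round(3))
for n,(r0,r1,c0,c1) in dict(bin=(215,275,222,292),tray=(220,272,144,196),unit=(185,232,278,326)).items():
    q=P[r0:r1,c0:c1];zz=q[...,2]
    for lo,hi in ((.007,.03),(.07,.1),(.1,.15)):
        m=((zz>lo)&(zz<hi)).astype(np.uint8)
        w=q[m>0]
        if len(w)>20:print(n,lo,hi,len(w),[np.round(k,3) for k in cv2.minAreaRect(w[:,:2].astype(np.float32))],w[:,2].mean().round(3))
```

```text
white 0.131 [ 0.599 -0.331  0.124] [0.045 0.045 0.012]
grey 0.154 [ 0.478 -0.394  0.149] [0.032 0.032 0.011]
flask 0.148 [ 0.453 -0.268  0.141] [0.034 0.035 0.012]
orange 0.131 [ 0.751 -0.251  0.124] [0.046 0.047 0.012]
246 170 [0.519 0.321 0.002]
246 256 [0.513 0.041 0.098]
210 303 [ 0.616 -0.098  0.136]
300 250 [0.348 0.064 0.003]
bin 0.007 0.03 72 [array([0.524, 0.044]), array([0.189, 0.222]), np.float64(0.01)] 0.009
bin 0.07 0.1 2323 [array([0.519, 0.034]), array([0.195, 0.138]), np.float64(89.968)] 0.096
bin 0.1 0.15 326 [array([0.517, 0.033]), array([0.134, 0.195]), np.float64(0.71)] 0.102
tray 0.007 0.03 482 [array([0.521, 0.32 ]), array([0.165, 0.16 ]), np.float64(1.182)] 0.011
unit 0.007 0.03 263 [array([ 0.643, -0.099]), array([0.149, 0.147]), np.float64(89.895)] 0.01
unit 0.07 0.1 79 [array([ 0.579, -0.089]), array([0.028, 0.135]), np.float64(8.524)] 0.097
unit 0.1 0.15 368 [array([ 0.596, -0.089]), array([0.057, 0.132]), np.float64(7.252)] 0.118
```

View pics/crop.png

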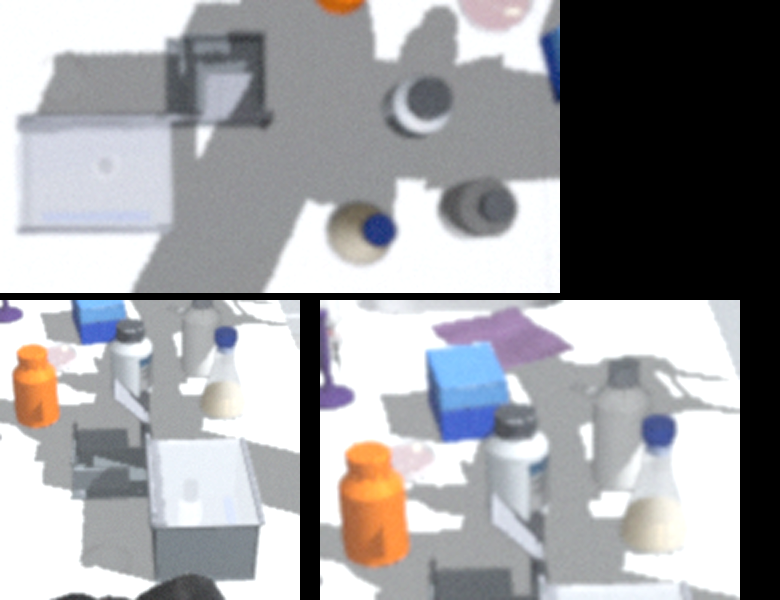

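The target is the white jar with the dark cap, at top-view pixel (378,218). It matches on size: a 45 mm cap and about 124 mm tall. The orange jar, grey soap bottle (400,258) and blue-stoppered flask (355,267) are ruled out. The dropper's cap shows through the lid at about (260,242). I'll refine the bin yaw, pocket, bottle and tray once, then move.

Run:
```python
from h import *
T=np.load("top.npz");P=pts(T);z=P[...,2];K=T["mtx"];R=T["R"];C=-R.T@T["t"]
def ray(u,v,h):
    d=R.T@np.linalg.solve(K,[u,v,1.]);return C+d*(h-C[2])/d[2]
def rect(n,r0,r1,c0,c1,lo,hi):
    q=P[r0:r1,c0:c1];m=((q[...,2]>lo)&(q[...,2]<hi)).astype(np.uint8)
    w=q[m>0]
    print(n,len(w),np.percentile(w,[2,50,98],axis=0).round(3).tolist())
rect("lid",215,275,222,290,.085,.115)
rect("cheek",188,230,282,324,.03,.065)
rect("paddle",188,230,282,324,.09,.15)
g=cv2.cvtColor(T["image"],cv2.COLOR_RGB2GRAY)
# tray by darkness
m=(g[215:280,140:200]<np.median(g[215:280,140:200])+0).astype(np.uint8)
_,m=cv2.threshold(g[215:280,140:200],0,255,cv2.THRESH_OTSU+cv2.THRESH_BINARY_INV)
c=max(cv2.findContours(m,0,2)[0],key=cv2.contourArea);r=cv2.minAreaRect(c);b=cv2.boxPoints(r)+[140,215]
W=np.array([ray(*p,.010) for p in b]);print("tray",r,W.mean(0).round(3),W.round(3).tolist())
# lid/bin edges rect from lid mask
q=z[210:280,215:295];m=((q>.088)&(q<.115)).astype(np.uint8);m=cv2.morphologyEx(m,2,np.ones((5,5)))
c=max(cv2.findContours(m,0,2)[0],key=cv2.contourArea);b=cv2.boxPoints(cv2.minAreaRect(c))+[215,210]
W=np.array([ray(*p,.095) for p in b]);print("bin",W.mean(0).round(3),W.round(3).tolist())
# bottle
print("bottle",ray(220+106/2.667,180+165/2.667,.081).round(3))
print("jarcap",ray(220+430/2.667,180+98/2.667,.123).round(3))
```

```text
lid 2643 [[0.45, -0.042, 0.091], [0.516, 0.042, 0.096], [0.581, 0.127, 0.103]]
cheek 151 [[0.607, -0.154, 0.031], [0.682, -0.116, 0.043], [0.685, -0.056, 0.058]]
paddle 401 [[0.575, -0.153, 0.096], [0.595, -0.102, 0.114], [0.624, -0.039, 0.143]]
tray ((29.92452621459961, 30.764148712158203), (36.26318359375, 45.19162368774414), 15.945395469665527) [0.52  0.319 0.01 ] [[0.466, 0.392, 0.01], [0.605, 0.358, 0.01], [0.573, 0.245, 0.01], [0.435, 0.281, 0.01]]
bin [0.518 0.044 0.095] [[0.585, 0.132, 0.095], [0.585, -0.043, 0.095], [0.45, -0.042, 0.095], [0.45, 0.13, 0.095]]
bottle [0.526 0.031 0.081]
jarcap [ 0.598 -0.33   0.123]
```

Request:
carry_out:
  steps:
    - [[0.508, -0.092, -0.01], -7.7, -1]
    - [[0.508, -0.092, -0.01], -7.7, -1]
    - [[0.508, -0.092, -0.01], -7.7, -1]
    - [[0.508, -0.092, -0.01], -7.7, -1]
    - [[0.508, -0.092, -0.01], -7.7, -1]
    - [[0.508, -0.092, -0.01], -7.7, -1]
    - [[0.508, -0.092, -0.01], -7.7, -1]
    - [[0.508, -0.092, -0.01], -7.7, -1]
    - [[0.508, -0.092, -0.01], -7.7, -1]
    - [[0.508, -0.092, -0.01], -7.7, -1]

```text
time: 1.35
tool_pos: [0.5981, -0.3316, 0.2143]
ee_rot: [-3.139, -0.001, 1.572]
wrist_force: [-1.4, -0.5, 0.1]
width: 0.0939
finger_force: 0.0
```

```bash
cat >> h.py <<'E'
def wpts(s):
    K=s["mtx"];z=s["z_map"];h,w=z.shape
    u,v=np.meshgrid(np.arange(w),np.arange(h))
    a=(u-K[0,2])/K[0,0];b=(v-K[1,2])/K[1,1];r=np.hypot(a,b)+1e-9
    k=np.tan(np.minimum(r,1.4))/r
    return (np.stack([a*k*z,b*k*z,z],-1)-s["t"])@s["R"]
E
python3 - <<'E'
from h import *
s=robot.snapshot("wrist");save("w1",s["image"]);P=wpts(s)
d=np.hypot(P[...,0]-.598,P[...,1]+.331)
for lo,hi in((.117,.130),(.09,.102)):
    q=P[(d<.06)&(P[...,2]>lo)&(P[...,2]<hi)];print(len(q),q.mean(0).round(4),np.percentile(q,[2,98],axis=0).round(3).tolist())
E
```

```text
2282 [ 0.5993 -0.3292  0.1224] [[0.578, -0.351, 0.121], [0.62, -0.308, 0.124]]
742 [ 0.5987 -0.3146  0.0937] [[0.571, -0.34, 0.09], [0.628, -0.301, 0.101]]
```

View pics/w1.png

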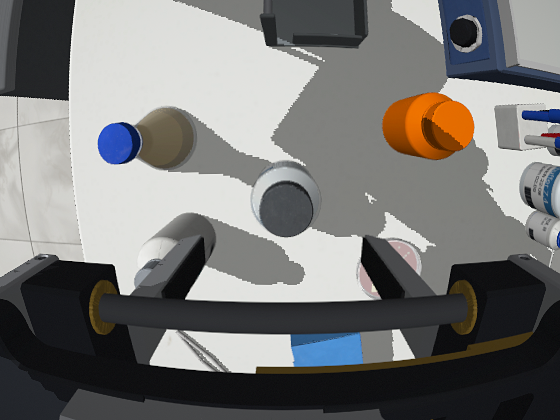

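The wrist view shows the white jar with its dark cap at (285,208), centred between the open fingers. The orange jar is at (430,125) and the flask at (160,140), both clear. Next I go down and grip the cap.

Request:
carry_out:
  steps:
    - [[0.0025, 0.001, 0.05], 0, -1]
    - [[0.0025, 0.001, 0.09], 0, -0.6]
    - [[0.0025, 0.001, 0.114], 0, -0.4]
    - [[0.0025, 0.001, 0.114], 0, -0.2]
    - [[0.0025, 0.001, 0.114], 0, 1]
    - [[0.0025, 0.001, 0.114], 0, 1]
    - [[0.0025, 0.001, 0.114], 0, 1]
    - [[0.0025, 0.001, 0.114], 0, 1]
    - [[0.0025, 0.001, 0.114], 0, 1]

```text
time: 2.52
tool_pos: [0.6002, -0.3305, 0.1041]
ee_rot: [3.138, 0.003, 1.571]
wrist_force: [0.7, -0.9, 5.6]
width: 0.0457
finger_force: 30.0
```

Request:
carry_out:
  steps:
    - [[0, 0, -0.04], 0, 1]
    - [[0, 0, -0.09], 0, 1]
    - [[0, 0, -0.14], 0, 1]
    - [[0, 0, -0.18], 0, 1]
    - [[0, 0, -0.18], 0, 1]

```text
time: 3.15
tool_pos: [0.5999, -0.33, 0.2846]
ee_rot: [3.137, 0.003, 1.571]
wrist_force: [-0.2, 0.3, -4.8]
width: 0.0453
finger_force: 30.0
```

Request:
carry_out:
  steps:
    - [[0.05, 0.01, 0], 0, 1]
    - [[0.1, 0.02, 0], 0, 1]
    - [[0.15, 0.03, 0], 0, 1]
    - [[0.2, 0.037, 0], 0, 1]
    - [[0.2245, 0.037, 0], 0, 1]
    - [[0.2245, 0.037, 0], 0, 1]
    - [[0.2245, 0.037, 0], 0, 1]

```text
time: 4.03
tool_pos: [0.6355, -0.1063, 0.2798]
ee_rot: [-3.139, 0.001, 1.569]
wrist_force: [0.0, -0.1, -3.8]
width: 0.0453
finger_force: 30.0
```

Run:
```python
from h import *
s=robot.snapshot("wrist");a=s["image"];t=robot.snapshot("side")["image"][100:310,200:480]
save("w2",np.vstack([cv2.resize(a,(400,300)),cv2.resize(t,(400,300))]));P=wpts(s)
for lo,hi in((.035,.065),(.09,.15)):
    m=(P[...,0]>.55)&(P[...,0]<.72)&(P[...,1]>-.2)&(P[...,1]<0)&(P[...,2]>lo)&(P[...,2]<hi);q=P[m]
    if len(q):print(len(q),np.percentile(q,[2,50,98],axis=0).round(3).tolist())
o=robot.get_obs();print(o["tool_pos"],o["wrist_force"],o["width"])
```

```text
486 [[0.58, -0.124, 0.036], [0.683, -0.062, 0.044], [0.687, -0.006, 0.056]]
2164 [[0.551, -0.116, 0.093], [0.581, -0.04, 0.1], [0.615, -0.002, 0.133]]
[ 0.63565716 -0.10675059  0.28054034] [ 0.60111065 -0.34283215 -4.22340672] 0.045170941789712475
```

View pics/w2.png

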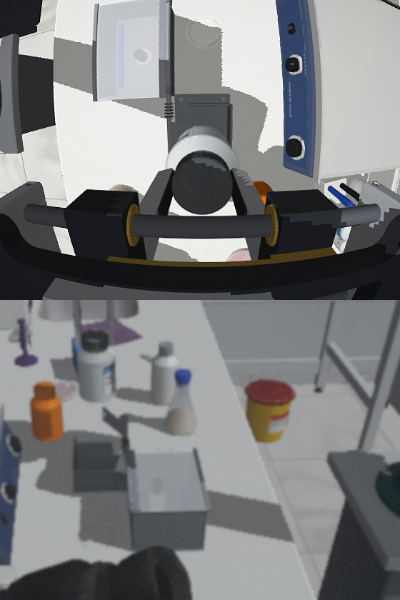

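The jar is held upright above the pocket: wrist view (200,180), weight about 4 N. The bin is to its left, and the pocket wall measures x = 0.683 m, as expected. Next I lower it in stages.

Request:
carry_out:
  steps:
    - [[0, 0.001, 0.03], 0, 1]
    - [[0, 0.001, 0.05], 0, 1]
    - [[0, 0.001, 0.065], 0, 1]
    - [[0, 0.001, 0.08], 0, 1]
    - [[0, 0.001, 0.095], 0, 1]
    - [[0, 0.001, 0.11], 0, 1]
    - [[0, 0.001, 0.11], 0, 1]

```text
time: 5.0
tool_pos: [0.6364, -0.1048, 0.1679]
ee_rot: [-3.138, -0.001, 1.571]
wrist_force: [4.6, -0.7, -5.5]
width: 0.0455
finger_force: 30.0
```

Request:
carry_out:
  steps:
    - [[-0.001, 0, 0.015], 0, 1]
    - [[-0.001, 0, 0.03], 0, 1]
    - [[-0.001, 0, 0.04], 0, 1]
    - [[-0.001, 0, 0.05], 0, 1]
    - [[-0.001, 0, 0.056], 0, 1]
    - [[-0.001, 0, 0.058], 0, 1]
    - [[-0.001, 0, 0.058], 0, 1]

```text
time: 5.88
tool_pos: [0.6373, -0.106, 0.1132]
ee_rot: [3.141, -0.0, 1.571]
wrist_force: [2.9, 0.6, -5.5]
width: 0.0451
finger_force: 30.0
```

Request:
carry_out:
  steps:
    - [[0, 0, 0.002], 0, 1]
    - [[0, 0, 0.004], 0, 1]
    - [[0, 0, 0.006], 0, 1]
    - [[0, 0, 0.006], 0, 1]

```text
time: 6.38
tool_pos: [0.6373, -0.1067, 0.109]
ee_rot: [3.14, 0.001, 1.571]
wrist_force: [0.4, -0.8, 2.9]
width: 0.0453
finger_force: 30.0
```

Run:
```python
from h import *
t=robot.snapshot("side");w=robot.snapshot("wrist")
save("w3",np.vstack([cv2.resize(w["image"],(400,300)),cv2.resize(t["image"][100:310,170:450],(400,300))]))
print(robot.get_obs()["tool_pos"])
```

```text
[ 0.63732537 -0.10665514  0.1089943 ]
```

View pics/w3.png

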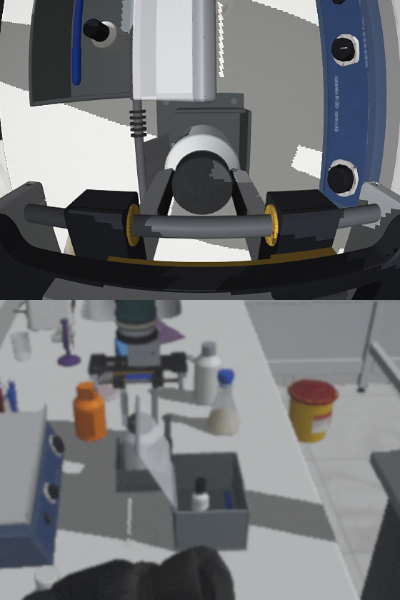

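The lid is open: it stands up at side crop (150,455), and the dropper's black cap is uncovered in the bin at (200,485). The jar has touched the floor, since the vertical force changed sign. Now I release it and rise.

Request:
carry_out:
  steps:
    - [[0, 0, 0], 0, 0]
    - [[0, 0, 0], 0, -0.4]
    - [[0, 0, 0], 0, -0.6]
    - [[0, 0, 0], 0, -0.6]
    - [[0, 0, -0.03], 0, -0.6]
    - [[0, 0, -0.08], 0, -0.6]
    - [[0, 0, -0.13], 0, -0.6]
    - [[0, 0, -0.18], 0, -0.6]
    - [[0, 0, -0.21], 0, -0.6]
    - [[0, 0, -0.21], 0, -0.6]

```text
time: 7.72
tool_pos: [0.6378, -0.1062, 0.3208]
ee_rot: [3.136, 0.002, 1.571]
wrist_force: [-0.6, -0.2, -0.4]
width: 0.075
finger_force: 0.0
```

Run:
```python
from h import *
s=robot.snapshot("wrist");save("w4",s["image"]);P=wpts(s)
def st(n,c,r,lo,hi):
    q=P[(np.hypot(P[...,0]-c[0],P[...,1]-c[1])<r)&(P[...,2]>lo)&(P[...,2]<hi)]
    if len(q):print(n,len(q),q.mean(0).round(4),np.percentile(q,[2,98],axis=0).round(3).tolist())
st("jar",(.64,-.106),.05,.118,.14);st("drop",(.526,.031),.03,.07,.09);st("dropbody",(.526,.031),.04,.03,.06);st("pen",(.47,.04),.07,.012,.025)
print(robot.get_obs()["tool_pos"])
```

```text
jar 1257 [ 0.6387 -0.1067  0.1263] [[0.617, -0.128, 0.124], [0.659, -0.086, 0.128]]
drop 182 [0.53   0.0324 0.0795] [[0.52, 0.024, 0.072], [0.539, 0.042, 0.082]]
dropbody 258 [0.5354 0.0289 0.0481] [[0.518, 0.017, 0.031], [0.545, 0.047, 0.058]]
pen 816 [0.4708 0.0413 0.0167] [[0.459, -0.018, 0.012], [0.479, 0.107, 0.024]]
[ 0.6371829  -0.10608277  0.31785785]
```

View pics/w4.png

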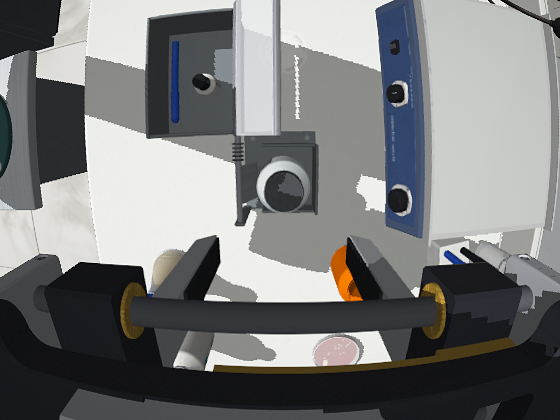

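The jar stands upright at (285,187) with its top at z = 0.126 m. The lid is propped at (258,70), and the dropper cap at (203,82) maps to (0.530, 0.032). Next I move above the dropper and turn so the fingers close along y.

Request:
carry_out:
  steps:
    - [[0.03, -0.04, 0], -1, -0.6]
    - [[0.06, -0.08, 0], -2, -0.6]
    - [[0.1, -0.108, 0], -3, -0.6]
    - [[0.138, -0.108, 0], -4, -0.4]
    - [[0.138, -0.108, 0], -5, -0.2]
    - [[0.138, -0.108, 0], -6, -0.1]
    - [[0.138, -0.108, 0], -7, -0.1]
    - [[0.138, -0.108, 0], -8, -0.1]
    - [[0.138, -0.108, 0], -9, -0.1]
    - [[0.138, -0.108, 0], -9, -0.1]

```text
time: 9.02
tool_pos: [0.5282, 0.032, 0.3145]
ee_rot: [3.141, -0.005, 3.139]
wrist_force: [0.9, 0.5, 0.4]
width: 0.0517
finger_force: 0.0
```

Run:
```python
from h import *
s=robot.snapshot("wrist");save("w5",s["image"]);P=wpts(s)
print("cam",(-s["R"].T@s["t"]).round(3))
def st(n,c,r,lo,hi):
    q=P[(np.hypot(P[...,0]-c[0],P[...,1]-c[1])<r)&(P[...,2]>lo)&(P[...,2]<hi)]
    if len(q):print(n,len(q),q.mean(0).round(4),np.percentile(q,[2,98],axis=0).round(3).tolist())
st("drop",(.53,.032),.025,.076,.09);st("lid",(.61,.044),.1,.1,.23);st("tray",(.52,.32),.1,.008,.018)
print(robot.get_obs()["tool_pos"],robot.get_obs()["width"])
```

```text
cam [0.46  0.033 0.494]
drop 178 [0.5279 0.0328 0.0802] [[0.519, 0.025, 0.078], [0.537, 0.042, 0.082]]
lid 7655 [0.6008 0.0384 0.1537] [[0.577, -0.023, 0.103], [0.623, 0.128, 0.202]]
tray 642 [0.5184 0.3235 0.0116] [[0.444, 0.255, 0.008], [0.589, 0.398, 0.015]]
[0.528309   0.0319789  0.31498675] 0.05176737125427998
```

View pics/w5.png

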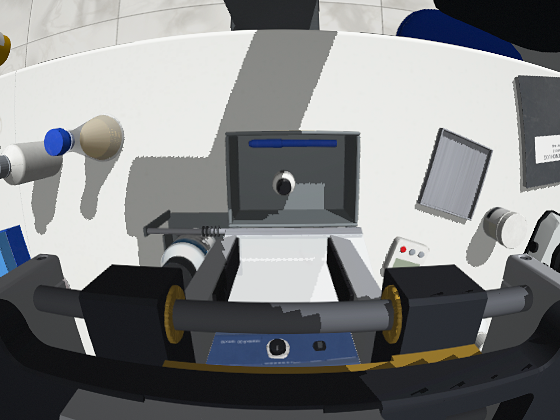

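The dropper cap is at (283,183), which maps to (0.528, 0.033). The lid is behind it, at x of about 0.59 m at gripper height, and the tray is centred near (455,173). Next I descend and grip the cap.

Request:
carry_out:
  steps:
    - [[0, 0.001, 0.06], 0, -0.1]
    - [[0, 0.001, 0.12], 0, -0.1]
    - [[0, 0.001, 0.17], 0, -0.1]
    - [[0, 0.001, 0.21], 0, -0.1]
    - [[0, 0.001, 0.24], 0, -0.1]
    - [[0, 0.001, 0.253], 0, -0.1]
    - [[0, 0.001, 0.253], 0, -0.1]
    - [[0, 0.001, 0.253], 0, 1]

```text
time: 10.07
tool_pos: [0.5301, 0.0329, 0.066]
ee_rot: [-3.141, 0.003, 3.141]
wrist_force: [0.0, -0.3, 1.1]
width: 0.0451
finger_force: 0.0
```

Request:
carry_out:
  steps:
    - [[0, 0, 0], 0, 1]
    - [[0, 0, 0], 0, 1]
    - [[0, 0, 0], 0, 1]
    - [[0, 0, 0], 0, 1]
    - [[0, 0, 0], 0, 1]

```text
time: 10.7
tool_pos: [0.5295, 0.0329, 0.0651]
ee_rot: [-3.142, 0.001, 3.141]
wrist_force: [-0.4, 0.0, 4.1]
width: 0.018
finger_force: 30.0
```

Request:
carry_out:
  steps:
    - [[0, 0, -0.03], 0, 1]
    - [[0, 0, -0.07], 0, 1]
    - [[0, 0, -0.12], 0, 1]
    - [[0, 0, -0.15], 0, 1]
    - [[0, 0, -0.15], 0, 1]

```text
time: 11.32
tool_pos: [0.5304, 0.0329, 0.217]
ee_rot: [-3.141, 0.006, 3.141]
wrist_force: [-0.0, -0.9, -0.5]
width: 0.0181
finger_force: 30.0
```

Request:
carry_out:
  steps:
    - [[0.002, 0.05, 0], 0, 1]
    - [[0.004, 0.1, 0], 0, 1]
    - [[0.006, 0.15, 0], 0, 1]
    - [[0.008, 0.2, 0], 0, 1]
    - [[0.01, 0.25, 0], 0, 1]
    - [[0.01, 0.28, 0], 0, 1]
    - [[0.01, 0.288, 0], 0, 1]
    - [[0.01, 0.288, 0], 0, 1]
    - [[0.01, 0.288, 0], 0, 1]

```text
time: 12.45
tool_pos: [0.5192, 0.3195, 0.2139]
ee_rot: [-3.141, -0.001, 3.14]
wrist_force: [-0.0, 0.6, -0.8]
width: 0.0183
finger_force: 30.0
```

Run:
```python
from h import *
s=robot.snapshot("wrist");save("w6",s["image"]);P=wpts(s)
m=(abs(P[...,0]-.52)<.1)&(abs(P[...,1]-.32)<.1)&(P[...,2]>.008)&(P[...,2]<.018);q=P[m];print(len(q),np.percentile(q,[2,50,98],axis=0).round(3).tolist(), cv2.minAreaRect(q[:,:2].astype(np.float32)))
o=robot.get_obs()["tool_pos"];print(o)
m=(abs(P[...,0]-o[0])<.03)&(abs(P[...,1]-o[1])<.03)&(P[...,2]>.1)&(P[...,2]<o[2]-.005);q=P[m]
if len(q):print("held",len(q),np.percentile(q,[1,50,99],axis=0).round(3).tolist())
```

```text
995 [[0.443, 0.257, 0.009], [0.508, 0.337, 0.012], [0.59, 0.41, 0.016]] ((0.5253304243087769, 0.34746137261390686), (0.16331222653388977, 0.13330794870853424), 74.1710205078125)
[0.51929029 0.31956516 0.21429601]
held 1220 [[0.502, 0.305, 0.16], [0.507, 0.32, 0.197], [0.515, 0.334, 0.209]]
```

View pics/w6.png

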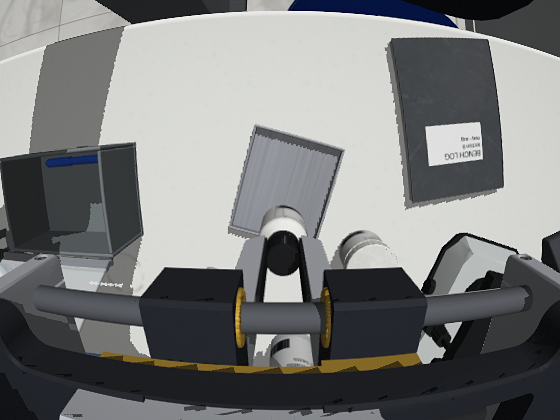

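The dropper hangs upright over the middle of the tray, at (285,235), and its underside is at z of about 0.16 m. Next I lower it.

Request:
carry_out:
  steps:
    - [[0, 0, 0.04], 0, 1]
    - [[0, 0, 0.08], 0, 1]
    - [[0, 0, 0.11], 0, 1]
    - [[0, 0, 0.13], 0, 1]
    - [[0, 0, 0.142], 0, 1]
    - [[0, 0, 0.146], 0, 1]
    - [[0, 0, 0.148], 0, 1]
    - [[0, 0, 0.148], 0, 1]

```text
time: 13.5
tool_pos: [0.5196, 0.3211, 0.0674]
ee_rot: [3.141, 0.001, 3.141]
wrist_force: [0.2, 0.3, -0.1]
width: 0.0182
finger_force: 30.0
```

Request:
carry_out:
  steps:
    - [[0, 0, 0.001], 0, 1]
    - [[0, 0, 0.002], 0, 1]
    - [[0, 0, 0.002], 0, 1]

```text
time: 13.88
tool_pos: [0.519, 0.321, 0.0644]
ee_rot: [-3.141, 0.0, -3.142]
wrist_force: [0.8, -0.1, -0.7]
width: 0.0183
finger_force: 30.0
```

Request:
carry_out:
  steps:
    - [[0, 0, 0.001], 0, 1]
    - [[0, 0, 0.002], 0, 1]
    - [[0, 0, 0.002], 0, 1]

```text
time: 14.25
tool_pos: [0.5193, 0.3211, 0.0631]
ee_rot: [3.141, 0.001, 3.142]
wrist_force: [-1.8, 0.2, 2.9]
width: 0.018
finger_force: 30.0
```

The dropper has touched the tray floor, with an upward force of 2.9 N. I'll release gently and rise.

Request:
carry_out:
  steps:
    - [[0, 0, 0], 0, 0.5]
    - [[0, 0, 0], 0, 0.3]
    - [[0, 0, 0], 0, 0.1]
    - [[0, 0, 0], 0, 0.1]
    - [[0, 0, -0.02], 0, 0.1]
    - [[0, 0, -0.06], 0, 0.1]
    - [[0, 0, -0.11], 0, 0.1]
    - [[0, 0, -0.16], 0, 0.1]
    - [[0, 0, -0.2], 0, 0.1]
    - [[0, 0, -0.2], 0, 0.1]

```text
time: 15.5
tool_pos: [0.5205, 0.3217, 0.2674]
ee_rot: [3.138, 0.008, 3.142]
wrist_force: [0.3, 0.8, -0.5]
width: 0.0424
finger_force: 0.0
```

Run:
```python
from h import *
s=robot.snapshot("wrist");t=robot.snapshot("side");P=wpts(s)
save("w7",np.vstack([cv2.resize(s["image"],(400,300)),cv2.resize(t["image"][100:400,150:550],(400,300))]))
q=P[(np.hypot(P[...,0]-.519,P[...,1]-.321)<.03)&(P[...,2]>.073)&(P[...,2]<.09)];print(len(q),q.mean(0).round(3) if len(q) else 0)
```

```text
224 [0.517 0.321 0.078]
```

View pics/w7.png

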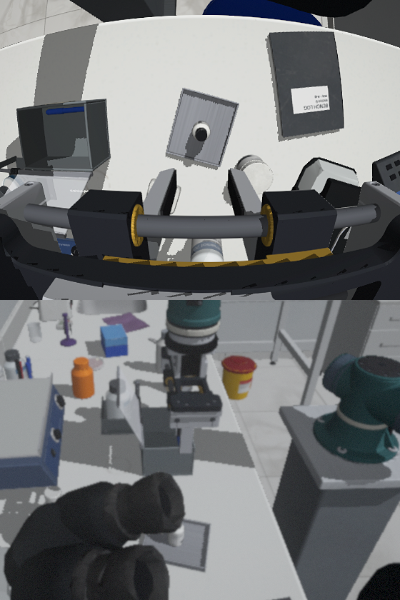

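The dropper stands upright in the middle of the tray: wrist view (201,131), top at z = 0.078 m. The lid is still propped, side view (125,405), and the arm is clear.

```bash
python3 -c "
from bench import robot
print(robot.close_job())"
```

```text
the job is handed in; nothing more can be done
None
```

The job is handed in at about 15.6 s: the jar stands in the pocket propping the lid open, and the dropper bottle stands upright in the steel tray; no verdict was returned.

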